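# Sweep the wax scraps into the catch drawer

### The job

Clear the wax scraps off the deck of the little bench-top station so the wax can be remelted: pull its catch drawer out almost to its stop, lift the bench scraper out of its saddle rest and sweep all five green wax scraps off the open front edge of the deck into the drawer with it. Sweep them only with the scraper, never touch the wax with the fingers. Then lay the scraper back in the rest, its rod lying level in both saddle notches and the blade hanging down, and push the drawer fully home with all the wax inside, leaving the things standing around where they are.

Things in the scene. Friction and masses are not known exactly. Their poses are not given: they have to be found in the camera images.
- station: low wooden box fixed to the bench, 155 (x) x 240 (y) mm; origin under its middle on the bench, x axis from the open front edge to the back. Aluminium-lined deck 60 mm above the bench, open front edge at x = -75 mm; dark rails (tops 74 mm above the bench) at the sides (inner faces y = -98, +98 mm) and back (inner face x = +66 mm). A catch drawer under the deck slides out to -x
- drawer (a joint): how far the catch drawer is pulled out: 0 = shut, 0.105 m = fully out (stop). Slides along the station's -x against about 1.5 N of friction and stays where left; may start up to 25 mm ajar
- drawer_knob (a point): middle of the head of the drawer's brass mushroom knob, 34 mm above the bench: head 22 mm in diameter, 13 mm long, on a 12 mm stem, pointing to the station's -x. The point is 20 mm in front of the drawer front's outer face and 11 mm behind the knob's end. The drawer front's top is 57 mm above the bench. Axes as the station's; moves with the drawer
- drawer_floor (a point): centre of the drawer's inner floor, 10 mm above the bench, moves with the drawer; inside 141 mm (x) by 212 mm (y), walls 34 mm high; axes as the station's. Fully out, the 106 mm in front of the deck's edge lie open to catch scraps
- scraper: steel blade 120 mm wide (y), 3 mm thick (x), z = 0 to 45 mm, origin at the middle of its lower edge. On it a pale wooden grip 16 mm thick (x), 70 mm long (y), z = 40 to 70 mm, and through that a 12 mm round rod along y at z = 53 mm, 204 mm long, with an 18 mm brass knob on each end. 0.18 kg. Take the grip from above, fingers closing along x. Starts hanging by its rod in the rest
- rest: wooden saddle rest fixed to the bench: base 62 x 196 x 10 mm, two posts at y = -80 and +80 mm (12 mm thick, 54 mm wide, 88.5 mm tall) with open 90 degree V notches, 44 mm wide at the top, in line along y. Origin under the middle of the base. With the scraper home, its y is parallel to the rest's y, its rod 75 mm and its origin 22 mm above the bench
- lamp_post (a point): middle of the lower arm of the white desk lamp between the station and the rest (fixed, in the way of wide swings): from a 160 mm round foot it rises, 20 mm across y and up to 70 mm along x, from the bench to 345 mm; this point is 200 mm above the bench. From 320 mm up its upper arm leads away from the robot
- offcut_a: rough dark-green offcut of carving wax, 23 x 48 x 11 mm (48 along its y); origin at the centre of its underside
- offcut_b: rough dark-green offcut of carving wax, 23 x 48 x 11 mm (48 along its y); origin at the centre of its underside
- offcut_c: rough dark-green offcut of carving wax, 23 x 48 x 11 mm (48 along its y); origin at the centre of its underside
- slice_a: dark-green slice of ring-wax tube, a thick ring lying flat: outer diameter 29 mm, hole 17 mm, 13 mm thick; origin at the centre of its underside
- slice_b: dark-green slice of ring-wax tube, a thick ring lying flat: outer diameter 29 mm, hole 17 mm, 13 mm thick; origin at the centre of its underside
- glass_jar: small jar with a white lid, 42 mm in diameter, 52 mm tall; bystander, leave it; origin under its middle
- eraser: white eraser in a red sleeve, 22 x 50 x 13 mm; bystander, leave it; origin under its middle
- ring_clamp: small steel screw clamp with a black thumb screw, 40 x 80 x 47 mm; bystander, leave it; origin under its middle

How it is judged:
By the outcome, as a careful person would: the job done as asked, in the order asked, and still so for the second after the job is handed in, with the robot touching nothing.
It also fails if it takes over 72 s, if anything falls off the work surface, if the arm or the gripper's body presses on something with over 40 N, if the wrist force passes 120 N, or if a joint passes its speed limit or range.

### The arm

A 6-joint arm with a two-finger parallel gripper is mounted at the origin on a cart in front of the work surface, level with it; the furniture and walls round the work are solid. World frame = base frame: x ahead of the robot, y to its left, z up, the work surface at z = 0. Lengths are in m, angles in rad, forces in N, time in s.
With the tool pointing down it reaches from about 0.3 to 0.75 m from the base axis. Payload 8.5 kg.
Tool frame: the origin (TCP) lies at the very end of the fingers, on their centre line; the grasp point (between the pads) lies 19 mm behind it; z points along the fingers, y is the line along which they close (so a half turn about z gives the same grasp; the last joint's range is limited). The gripper opens to 85 mm and grips with 20 to 120 N. Pads are 22 mm wide; open, the fingers measure 114 mm over their backs; the gripper's body (76 mm by 85 mm) begins 54 mm behind the grasp point. The pads swing forward as they close: fully open they stand 13 mm farther back than shut.
Start: joints at [-1.374, 0.381, 1.297, -0, 1.464, -0.215], TCP at [0.22, -0.504, 0.231] pointing down, gripper open.
Joint ranges: [-3.11, 3.11], [-0.89, 2.33], [0.22, 2.48], [-1.42, 4.56], [0.17, 2.85], [-2.88, 2.88]. Speed limits (rad/s): [2.39, 2.39, 3.14, 3.14, 3.14, 3.14].

### API

Orientations are given as a unit quaternion [x, y, z, w].
In Python, from plant import bot, readout, snapshot gives the robot as it stands (bot), with the cameras as plain functions and the readings (readout).
- The arm moves only by the shell command python3 jog.py FILE [FORCE], which reads ROWS from the file FILE. ROWS is one flat JSON list of numbers that holds 1 to 20 rows one after another, with no inner brackets; each row has 7 numbers: dx, dy, dz in a scale on which 1.0 is 0.8 m, then a rotation vector rx, ry, rz in fractions of the full range, 1 being 90 degrees, then the finger opening in m; each row is the pose to reach, as a shift and turn from the pose commanded when the command began, along the tool's axes at that moment; what a row does not reach only later rows make up. A row lasts 1/12 s, in which the tool goes at most 0.0417 m and 0.125 rad, less where a joint would pass 70% of its speed; a pose out of reach is approached as far as the arm can. The fingers move at their own pace and stop on an object; FORCE is the grip in N (left out, the last holds). Time passes only in rows, so rows that do not move let the fingers close. It prints the time, the measured TCP pose, the force, the opening and the grip force at its end. Shift and turn numbers lie between -1 and 1, and a call with a number outside is refused. Input that does not fit is refused with a message, and nothing moves.
- readout.get_state(): the state, without advancing time (a new reading comes with each control period).
- snapshot(name): name is "side" or "top"; returns a dict with "img" (420x560x3 uint8, red, green, blue), "depth" (420x560 float32, m along the optical axis (not along the pixel's ray), 0 where there is no reading), "camera_matrix" (3x3 intrinsics, pixels), "origin" and "rotation" of the camera in the world. Camera axes: x right, y up, looking along -z (the intrinsics and any distortion apply to the point x, -y, -z); pixel columns grow to the right and rows downward; lengths in m; the calibration is good to about 2 mm. A picture is of the moment at which its call begins.
- bot.finish_job(): hands the job in; it is judged then, once.
The state is a dict: "clock": time; "qpos": joint angles; "joint_velocities": joint speeds; "tau": joint torques, N m; "tool_pos": TCP position; "tcp_rot": TCP orientation; "contact_force": force on the tool from outside, world axes, zero at the start; "moment": the same for the moment, N m; "finger_gap": finger opening in m; "gripper_force": force on a finger pad.
Only numpy, scipy, OpenCV 4.12 (cv2) and the standard library are available. Lean on these libraries where they do the work, as an engineer would, in place of code of your own. Each camera call takes 0.05 s, during which the arm holds its last target. There are 200 camera calls.

## Working session

There is one attempt and no reset: what is moved stays moved. The work goes in short steps, Python scripts to look and compute and a shell command to move; the robot and the scene stay as the last step left them, time stands still between calls to the robot, and variables do not carry over. Pictures are saved under pics/ and viewed, at most 10 in all, crops included, and the job is handed in when it is done.

```bash
ls; mkdir -p pics; python3 - <<'E'
from plant import bot, readout, snapshot
import cv2,numpy as np
for n in("top","side"):
    s=snapshot(n); cv2.imwrite(f"pics/{n}0.png",s["img"][:,:,::-1]); np.savez(f"{n}0.npz",**s)
    print(n,s["camera_matrix"].tolist(),s["origin"],s["rotation"].tolist(),[k for k in s])
print(readout.get_state())
E
```

```text
jog.py
pics
plant.py
top [[421.23426884850716, 0.0, 279.23481074760105], [0.0, 421.23426884850716, 212.45812295634914], [0.0, 0.0, 1.0]] [0.454776   0.06352641 1.2353994 ] [-0.05233379113087247, 0.0543332332034753, 0.7119794247930281, -0.6981363568436438] ['img', 'depth', 'camera_matrix', 'origin', 'rotation']
side [[415.5949048983325, 0.0, 284.85269191149405], [0.0, 415.5949048983325, 210.67835654869484], [0.0, 0.0, 1.0]] [ 0.38641319 -0.72256847  0.49076174] [0.539800321456863, -0.08206738141583216, -0.10567758942417346, 0.8310913337029279] ['img', 'depth', 'camera_matrix', 'origin', 'rotation']
{'clock': 0.1, 'qpos': array([-1.37428574e+00,  3.81150128e-01,  1.29814429e+00, -1.05342088e-05,
        1.46359856e+00, -2.15282904e-01]), 'joint_velocities': array([ 0.00074694, -0.00240273, -0.00208159,  0.00022131,  0.00017857,
        0.00047422]), 'tau': array([ 3.53717995e-03, -4.49221766e+01, -2.31655401e+01, -1.61091161e-04,
        3.69878500e-03,  1.86187424e-05]), 'tool_pos': array([ 0.22009284, -0.50376677,  0.23077569]), 'tcp_rot': array([ 9.78877720e-01,  2.04445561e-01,  8.66127987e-07, -6.50179066e-04]), 'contact_force': array([-0.50851463,  0.16348324, -0.19127006]), 'moment': array([-0.01804929, -0.03991402,  0.00694459]), 'gripper_force': 0.0, 'finger_gap': 0.08525249584860083}
```

View pics/top0.png

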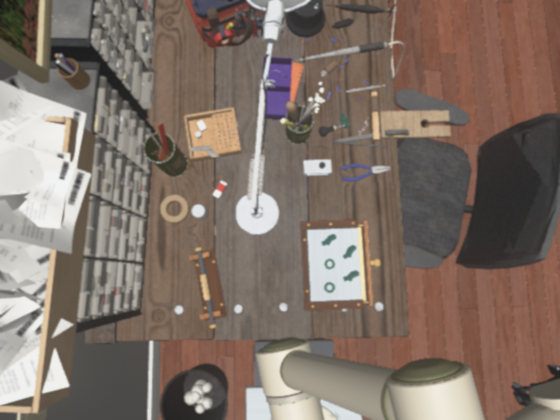

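View pics/side0.png

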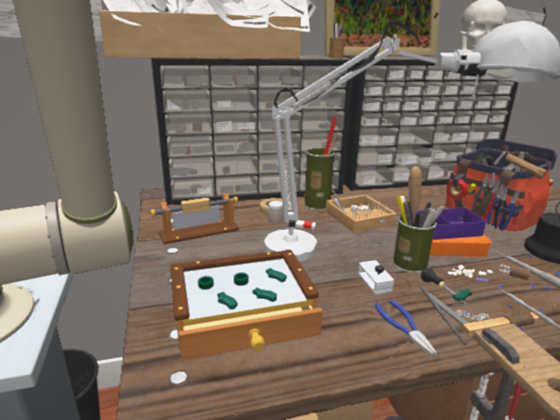

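```bash
cat > h.py <<'E'
import numpy as np,cv2
from scipy.spatial.transform import Rotation as R
def load(f): return dict(np.load(f))
def cast(s,uv,z):
    uv=np.atleast_2d(np.asarray(uv,float)); K=s["camera_matrix"]
    d=np.c_[(uv[:,0]-K[0,2])/K[0,0],-(uv[:,1]-K[1,2])/K[1,1],-np.ones(len(uv))]
    d=R.from_quat(s["rotation"]).apply(d); o=s["origin"]
    return o+d*((z-o[2])/d[:,2])[:,None]
def cloud(s):
    v,u=np.mgrid[:420,:560]; K=s["camera_matrix"]; D=s["depth"]
    P=np.stack([(u-K[0,2])/K[0,0]*D,-(v-K[1,2])/K[1,1]*D,-D],-1).reshape(-1,3)
    return (R.from_quat(s["rotation"]).apply(P)+s["origin"]).reshape(420,560,3)
def proj(s,p):
    q=R.from_quat(s["rotation"]).inv().apply(np.atleast_2d(p)-s["origin"]); K=s["camera_matrix"]
    return np.c_[K[0,2]-K[0,0]*q[:,0]/q[:,2],K[1,2]+K[1,1]*q[:,1]/q[:,2]]
def blobs(m,amin=20):
    cs,_=cv2.findContours(m.astype(np.uint8),cv2.RETR_EXTERNAL,cv2.CHAIN_APPROX_NONE)
    return [c for c in cs if cv2.contourArea(c)>=amin]
E
python3 - <<'E'
from h import *
s=load("top0.npz"); img=s["img"]; C=cloud(s); hsv=cv2.cvtColor(img,cv2.COLOR_RGB2HSV)
# depth sanity
for u,v in((338,290),(304,265),(338,222),(363,265),(371,265),(377,263),(207,285),(258,215),(198,211),(280,260)): print((u,v),img[v,u],hsv[v,u],C[v,u].round(4))
# green
g=(hsv[...,0]>65)&(hsv[...,0]<95)&(hsv[...,1]>90)&(C[...,2]>.05)&(C[...,2]<.1)
g[:, :300]=0; g[:,372:]=0
for c in blobs(g,10): 
    (a,b),wh,an=cv2.minAreaRect(c); print("green",a,b,wh,an,cast(s,(a,b),.072)[0].round(4))
# white deck
w=(hsv[...,1]<50)&(hsv[...,2]>150); w[:,:300]=0;w[:,380:]=0;w[:215]=0;w[315:]=0
c=max(blobs(w),key=cv2.contourArea); r=cv2.minAreaRect(c); print("deck",r,cast(s,cv2.boxPoints(r),.06).round(4))
z=(C[...,2]>.066)&(C[...,2]<.082);z[:,:290]=0;z[:,400:]=0;z[:210]=0;z[320:]=0
c=max(blobs(z),key=cv2.contourArea); r=cv2.minAreaRect(c); print("rail",r,cast(s,cv2.boxPoints(r),.074).round(4))
b=(hsv[...,0]>12)&(hsv[...,0]<28)&(hsv[...,1]>130)&(hsv[...,2]>140)
for c in blobs(b,6):
    x=cv2.boundingRect(c)
    if 180<x[0]<390 and 220<x[1]<330: print("yel",x,cv2.minAreaRect(c))
t=img[200:340,160:400]; cv2.imwrite("pics/c0.png",cv2.resize(t,(800,467),interpolation=cv2.INTER_CUBIC)[:,:,::-1])
E
```

```text
(338, 290) [217 223 225] [ 98   9 225] [ 0.4151 -0.0987  0.0596]
(304, 265) [110  86  75] [  9  81 110] [ 0.4848 -0.0068  0.0677]
(338, 222) [118  90  75] [ 10  93 118] [ 0.6012 -0.1041  0.0755]
(363, 265) [215 192 150] [ 19  77 215] [ 0.4829 -0.1801  0.0131]
(371, 265) [157 129  98] [ 16  96 157] [ 0.4829 -0.2072 -0.0056]
(377, 263) [220 186 119] [ 20 117 220] [ 0.4869 -0.2132  0.0455]
(207, 285) [171 145 110] [ 17  91 171] [0.4362 0.2564 0.0871]
(258, 215) [212 215 218] [105   7 218] [0.6309 0.1195 0.0371]
(198, 211) [224 226 228] [105   4 228] [0.6438 0.2895 0.0503]
(280, 260) [113 104  97] [ 13  36 113] [0.5024 0.0587 0.0011]
deck ((334.394775390625, 264.1977233886719), (72.90419006347656, 52.39268493652344), 87.0643310546875) [[ 0.5848 -0.0168  0.06  ]
 [ 0.5895 -0.1639  0.06  ]
 [ 0.3888 -0.1645  0.06  ]
 [ 0.3845 -0.0211  0.06  ]]
rail ((331.9756774902344, 264.50115966796875), (89.82003021240234, 60.026187896728516), 87.20729064941406) [[ 0.606   0.0018  0.074 ]
 [ 0.611  -0.1653  0.074 ]
 [ 0.3667 -0.1653  0.074 ]
 [ 0.3622 -0.0034  0.074 ]]
```

View pics/c0.png

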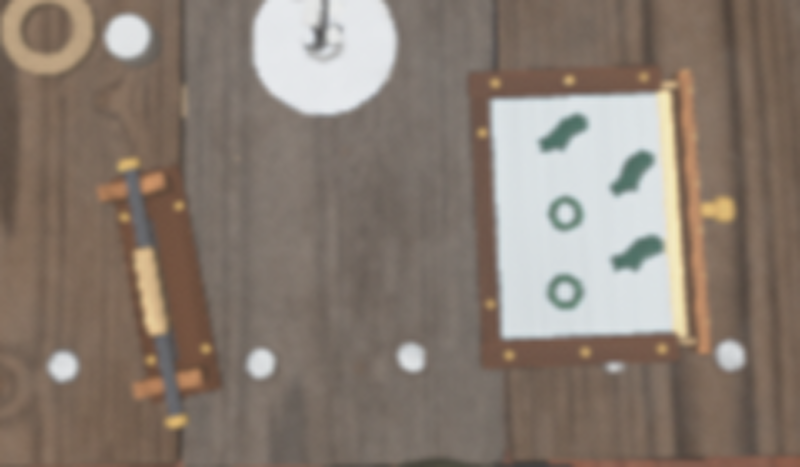

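```bash
python3 - <<'E'
from h import *
s=load("top0.npz"); f=lambda p,z:cast(s,np.array(p)/3.3333+[160-.35,200-.35],z).round(4)
print("railcorners BL BR FR FL",f([(470,73),(485,368),(680,360),(660,69)],.074))
print("deck front edge",f([(659,92),(673,335)],.06), "inner",f([(490,98),(502,340)],.065))
print("drawer front outer top",f([(691,70),(710,352)],.057))
print("knob end/centre",f([(735,209),(724,210)],.034))
print("scraper knobs",f([(128,164),(176,421)],.075),"grip",f([(145,249),(157,334),(151,291)],.092))
print("wax",f([(563,134),(632,173),(566,213),(637,253),(565,291)],.071))
print("jar,lamp",f([(127,37)],.052),f([(324,40)],.01))
C=cloud(s);hsv=cv2.cvtColor(s["img"],cv2.COLOR_RGB2HSV)
h=load("side0.npz");H=cloud(h)
# side cloud: grip/knob/knob heights
k=cv2.cvtColor(h["img"],cv2.COLOR_RGB2HSV)
b=(k[...,0]>12)&(k[...,0]<30)&(k[...,1]>130)&(k[...,2]>130)
for c in blobs(b,15):
    m=np.zeros(b.shape,np.uint8);cv2.drawContours(m,[c],-1,1,-1);p=H[m>0]
    print("side yel",cv2.boundingRect(c),np.median(p,0).round(4))
E
```

```text
railcorners BL BR FR FL [[ 6.047e-01 -5.000e-04  7.400e-02]
 [ 3.642e-01 -6.100e-03  7.400e-02]
 [ 3.674e-01 -1.640e-01  7.400e-02]
 [ 6.050e-01 -1.592e-01  7.400e-02]]
deck front edge [[ 0.5873 -0.1601  0.06  ]
 [ 0.3865 -0.162   0.06  ]] inner [[ 0.5844 -0.0172  0.065 ]
 [ 0.3855 -0.0212  0.065 ]]
drawer front outer top [[ 0.6058 -0.1886  0.057 ]
 [ 0.372  -0.1923  0.057 ]]
knob end/centre [[ 0.4889 -0.2249  0.034 ]
 [ 0.4882 -0.2155  0.034 ]]
scraper knobs [[0.5345 0.2837 0.075 ]
 [0.3276 0.2432 0.075 ]] grip [[0.4646 0.2661 0.092 ]
 [0.3973 0.256  0.092 ]
 [0.4312 0.2611 0.092 ]]
wax [[ 0.5525 -0.0766  0.071 ]
 [ 0.5191 -0.1324  0.071 ]
 [ 0.4873 -0.0766  0.071 ]
 [ 0.4536 -0.1336  0.071 ]
 [ 0.4241 -0.0734  0.071 ]]
jar,lamp [[0.6442 0.2899 0.052 ]] [[0.6449 0.124  0.01  ]]
side yel (179, 320, 141, 36) [ 0.4716 -0.1936  0.0291]
side yel (177, 306, 7, 5) [ 0.3777 -0.1526  0.0748]
side yel (176, 299, 146, 37) [ 0.4825 -0.1638  0.0545]
side yel (446, 237, 42, 6) [1.0508e+00 1.0000e-04 4.0800e-02]
side yel (150, 209, 5, 7) [0.3292 0.2351 0.0791]
side yel (161, 202, 6, 7) [0.3551 0.2639 0.0832]
side yel (230, 200, 4, 8) [0.5209 0.2519 0.0768]
side yel (397, 196, 10, 28) [0.87   0.0302 0.1324]
side yel (223, 193, 6, 6) [0.5118 0.2943 0.0832]
```

The rows are not in the units I measure in: shifts go in shares of 0.8 m and turns go in shares of 90 degrees. I convert before sending: 0.363 m is 0.4538, -0.161 m is -0.2013, -1.176 rad is -0.7487.

```bash
echo '[0.4538,-0.2013,0.125,0,0,-0.7487,0.07,0.4538,-0.2013,0.125,0,0,-0.7487,0.07,0.4538,-0.2013,0.125,0,0,-0.7487,0.07,0.4538,-0.2013,0.125,0,0,-0.7487,0.07,0.4538,-0.2013,0.125,0,0,-0.7487,0.07,0.4538,-0.2013,0.125,0,0,-0.7487,0.07,0.4538,-0.2013,0.125,0,0,-0.7487,0.07,0.4538,-0.2013,0.125,0,0,-0.7487,0.07,0.4538,-0.2013,0.125,0,0,-0.7487,0.07,0.4538,-0.2013,0.125,0,0,-0.7487,0.07,0.4538,-0.2013,0.125,0,0,-0.7487,0.07,0.4538,-0.2013,0.125,0,0,-0.7487,0.07,0.4538,-0.2013,0.125,0,0,-0.7487,0.07]' > next.json && python3 jog.py next.json 30
```

```text
clock: 1.18
tool_pos: [0.4881, -0.2115, 0.1313]
tcp_rot: [0.701, 0.713, -0.0, -0.0]
contact_force: [-0.4, -0.0, -0.8]
finger_gap: 0.0704
gripper_force: 0.0
```

Scaled: 0.115 m is 0.1438, 0.08 m is 0.1.

```bash
echo '[0,0,0.05,0,0,0,0.05,0,0,0.1,0,0,0,0.05,0,0,0.1438,0,0,0,0.05,0,0,0.1438,0,0,0,0.05,0,0,0.1438,0,0,0,0.018,0,0,0.1438,0,0,0,0.018,0,0,0.1438,0,0,0,0.018,0,0,0.1438,0,0,0,0.018,0,0,0.1438,0,0,0,0.018,0,0,0.1438,0,0,0,0.018]' > next.json && python3 jog.py next.json 30
```

```text
clock: 2.02
tool_pos: [0.49, -0.2124, 0.0187]
tcp_rot: [0.701, 0.713, 0.0, 0.003]
contact_force: [2.6, -0.9, 8.7]
finger_gap: 0.0201
gripper_force: 30.4
```

Scaled: -0.08 m is -0.1, -0.076 m is -0.095.

```bash
echo '[-0.015,0,0,0,0,0,0.018,-0.0313,0,0,0,0,0,0.018,-0.0463,0,0,0,0,0,0.018,-0.0625,0,0,0,0,0,0.018,-0.075,0,0,0,0,0,0.018,-0.0875,0,0,0,0,0,0.018,-0.095,0,0,0,0,0,0.018,-0.1,0,0,0,0,0,0.018,-0.1,0,0,0,0,0,0.018,-0.1,0,0,0,0,0,0.018]' > next.json && python3 jog.py next.json 30
python3 - <<'E'
from h import *; from plant import bot, readout, snapshot
s=snapshot("top"); np.savez("top1.npz",**s); h=snapshot("side")
a=cv2.resize(s["img"][210:330,290:430],(700,600))[:,:,::-1]; cv2.imwrite("pics/a1.png",a)
E
```

```text
clock: 2.85
tool_pos: [0.4916, -0.2927, 0.0187]
tcp_rot: [0.701, 0.713, 0.0, 0.003]
contact_force: [5.7, -1.2, 6.1]
finger_gap: 0.0199
gripper_force: 30.2
```

View pics/a1.png

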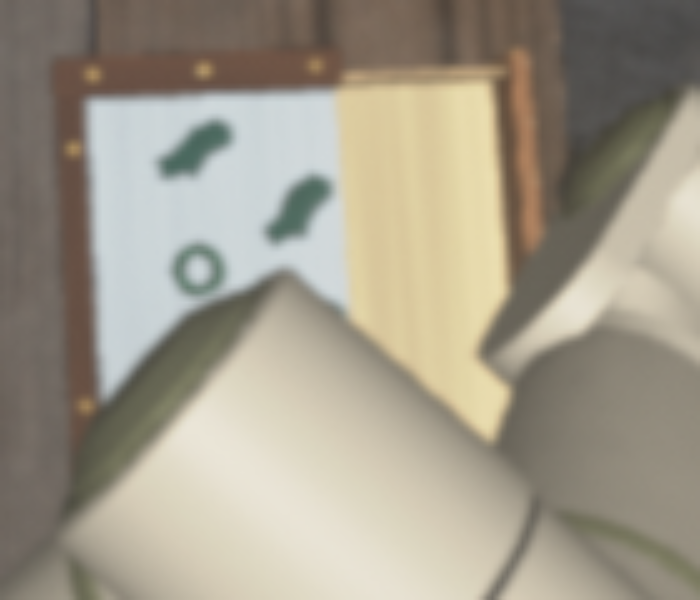

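Scaled: -0.003 m is -0.0038, -0.002 m is -0.0025.

```bash
echo '[-0.0025,0,0,0,0,0,0.018,-0.0038,0,0,0,0,0,0.018,-0.0038,0,0,0,0,0,0.018]' > next.json && python3 jog.py next.json 30;echo '[-0.0013,0,0,0,0,0,0.018,-0.0025,0,0,0,0,0,0.018,-0.0025,0,0,0,0,0,0.018]' > next.json && python3 jog.py next.json 30; python3 - <<'E'
from h import *
s=load("top1.npz")
f=lambda p,z:cast(s,np.array(p)/5+[289.6,209.6],z).round(4)
print(f([(338,90),(348,300)],.06),f([(527,50),(541,220)],.057),f([(512,50),(525,220)],.057),f([(338,53),(52,58)],.074))
E
```

```text
clock: 3.2
tool_pos: [0.4916, -0.2951, 0.0187]
tcp_rot: [0.701, 0.713, 0.001, 0.003]
contact_force: [6.1, -0.9, 7.0]
finger_gap: 0.0208
gripper_force: 30.2
clock: 3.45
tool_pos: [0.4917, -0.297, 0.0187]
tcp_rot: [0.701, 0.713, 0.001, 0.003]
contact_force: [6.2, 1.7, 6.4]
finger_gap: 0.0207
gripper_force: 30.3
[[ 0.5863 -0.1596  0.06  ]
 [ 0.4694 -0.1596  0.06  ]] [[ 0.6073 -0.268   0.057 ]
 [ 0.5115 -0.27    0.057 ]] [[ 0.6074 -0.2595  0.057 ]
 [ 0.5117 -0.261   0.057 ]] [[ 0.6054 -0.1579  0.074 ]
 [ 0.6057  0.0012  0.074 ]]
```

Scaled: -0.002 m is -0.0025.

```bash
echo '[-0.0025,0,0,0,0,0,0.018,-0.0025,0,0,0,0,0,0.018]' > next.json && python3 jog.py next.json 30;echo '[-0.0025,0,0,0,0,0,0.018,-0.0025,0,0,0,0,0,0.018]' > next.json && python3 jog.py next.json 30
```

```text
clock: 3.62
tool_pos: [0.4917, -0.2983, 0.0187]
tcp_rot: [0.701, 0.713, 0.001, 0.002]
contact_force: [7.4, 3.8, 7.9]
finger_gap: 0.0206
gripper_force: 30.4
clock: 3.78
tool_pos: [0.4916, -0.2984, 0.0187]
tcp_rot: [0.701, 0.713, 0.002, 0.001]
contact_force: [8.1, 12.7, 11.3]
finger_gap: 0.0199
gripper_force: 30.7
```

Scaled: -0.2 m is -0.25, -0.16 m is -0.2.

```bash
echo '[0.0038,0,0,0,0,0,0.018,0.0063,0,0,0,0,0,0.018,0.0063,0,0,0,0,0,0.018,0.0063,0,0,0,0,0,0.05,0.0063,0,0,0,0,0,0.05,0.0063,0,0,0,0,0,0.05,0.0063,0,-0.05,0,0,0,0.06,0.0063,0,-0.1,0,0,0,0.06,0.0063,0,-0.15,0,0,0,0.06,0.0063,0,-0.2,0,0,0,0.06,0.0063,0,-0.25,0,0,0,0.06,0.0063,0,-0.25,0,0,0,0.06]' > next.json && python3 jog.py next.json
```

```text
clock: 4.78
tool_pos: [0.4913, -0.2967, 0.2244]
tcp_rot: [0.701, 0.713, 0.0, 0.007]
contact_force: [0.5, -0.7, 0.8]
finger_gap: 0.0598
gripper_force: 0.0
```

```bash
python3 - <<'E'
from h import *
h=load("side0.npz"); s=load("top0.npz")
print(proj(h,[[.3276,.2432,.075],[.5345,.2837,.075],[.431,.262,.092],[.431,.262,.075]]))
img=np.hstack([cv2.resize(h["img"][185:245,140:250],(600,327),interpolation=2)])
cv2.imwrite("pics/s1.png",img[:,:,::-1])
t=cv2.resize(s["img"][240:335,180:240],(0,0),fx=6,fy=6,interpolation=2)
cv2.imwrite("pics/s2.png",np.hstack([cv2.copyMakeBorder(img[:,:400],0,570-327,0,0,0),t])[:,:,::-1])
E
```

```text
[[151.75293598 212.33365535]
 [234.3859191  199.23997281]
 [194.37470773 199.48144512]
 [194.81793493 205.73627421]]
```

View pics/s2.png

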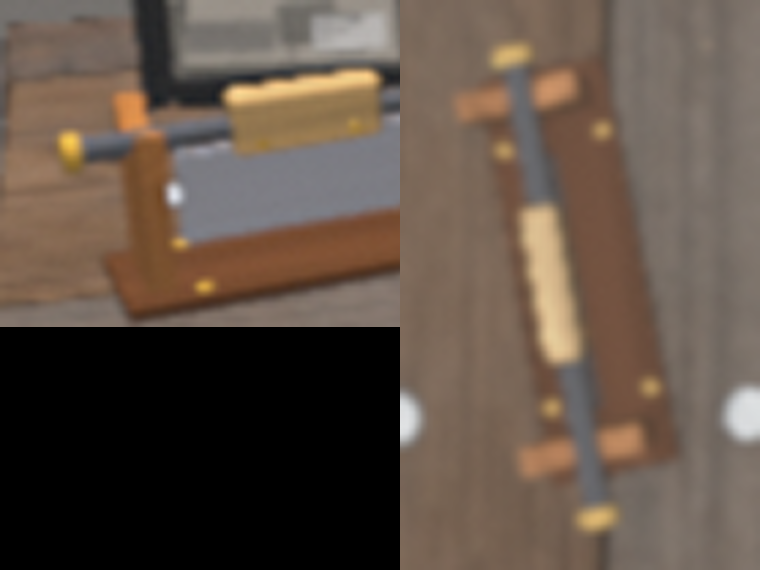

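Scaled: 0.56 m is 0.7, -0.05 m is -0.0625, 1.396 rad is 0.8887.

```bash
echo '[0.7,-0.0625,0,0,0,0.8887,0.06,0.7,-0.0625,0,0,0,0.8887,0.06,0.7,-0.0625,0,0,0,0.8887,0.06,0.7,-0.0625,0,0,0,0.8887,0.06,0.7,-0.0625,0,0,0,0.8887,0.06,0.7,-0.0625,0,0,0,0.8887,0.06,0.7,-0.0625,0,0,0,0.8887,0.06,0.7,-0.0625,0,0,0,0.8887,0.06,0.7,-0.0625,0,0,0,0.8887,0.06,0.7,-0.0625,0,0,0,0.8887,0.06,0.7,-0.0625,0,0,0,0.8887,0.06,0.7,-0.0625,0,0,0,0.8887,0.06,0.7,-0.0625,0,0,0,0.8887,0.06,0.7,-0.0625,0,0,0,0.8887,0.06,0.7,-0.0625,0,0,0,0.8887,0.06,0.7,-0.0625,0,0,0,0.8887,0.06,0.7,-0.0625,0,0,0,0.8887,0.06]' > next.json && python3 jog.py next.json
```

```text
clock: 6.2
tool_pos: [0.4296, 0.2646, 0.2159]
tcp_rot: [0.995, 0.097, -0.001, 0.0]
contact_force: [0.5, -0.0, 0.4]
finger_gap: 0.0599
gripper_force: 0.0
```

Scaled: 0.157 m is 0.1963, 0.002 m is 0.0025.

```bash
echo '[0.0013,0.0025,0.05,0,0,0,0.06,0.0013,0.0025,0.1,0,0,0,0.06,0.0013,0.0025,0.15,0,0,0,0.06,0.0013,0.0025,0.1813,0,0,0,0.06,0.0013,0.0025,0.1963,0,0,0,0.06,0.0013,0.0025,0.1963,0,0,0,0.06,0.0013,0.0025,0.1963,0,0,0,0.01,0.0013,0.0025,0.1963,0,0,0,0.01,0.0013,0.0025,0.1963,0,0,0,0.01,0.0013,0.0025,0.1963,0,0,0,0.01,0.0013,0.0025,0.1963,0,0,0,0.01,0.0013,0.0025,0.1963,0,0,0,0.01,0.0013,0.0025,0.1963,0,0,0,0.01,0.0013,0.0025,0.1963,0,0,0,0.01]' > next.json && python3 jog.py next.json 60
```

```text
clock: 7.37
tool_pos: [0.4326, 0.2608, 0.0607]
tcp_rot: [0.995, 0.096, 0.001, 0.001]
contact_force: [2.0, -11.1, 6.3]
finger_gap: 0.0151
gripper_force: 58.9
```

Scaled: -0.13 m is -0.1625, -0.11 m is -0.1375.

```bash
echo '[0,0.0025,-0.0125,0,0,0,0.01,0,0.0025,-0.0375,0,0,0,0.01,0,0.0025,-0.0875,0,0,0,0.01,0,0.0025,-0.1375,0,0,0,0.01,0,0.0025,-0.1625,0,0,0,0.01,0,0.0025,-0.1625,0,0,0,0.01]' > next.json && python3 jog.py next.json 60
python3 - <<'E'
from h import *; from plant import bot, readout, snapshot
print(readout.get_state()["tool_pos"])
h=snapshot("side"); t=snapshot("top");np.savez("side2.npz",**h);np.savez("top2.npz",**t)
cv2.imwrite("pics/b.png",np.hstack([cv2.resize(h["img"][80:260,100:260],(480,540)),cv2.resize(t["img"][230:350,170:240],(315,540))])[:,:,::-1])
E
```

```text
clock: 7.87
tool_pos: [0.4336, 0.2609, 0.1948]
tcp_rot: [0.995, 0.096, 0.005, -0.001]
contact_force: [-0.9, 0.2, -1.4]
finger_gap: 0.015
gripper_force: 58.8
[0.43357619 0.26087607 0.19483206]
```

View pics/b.png

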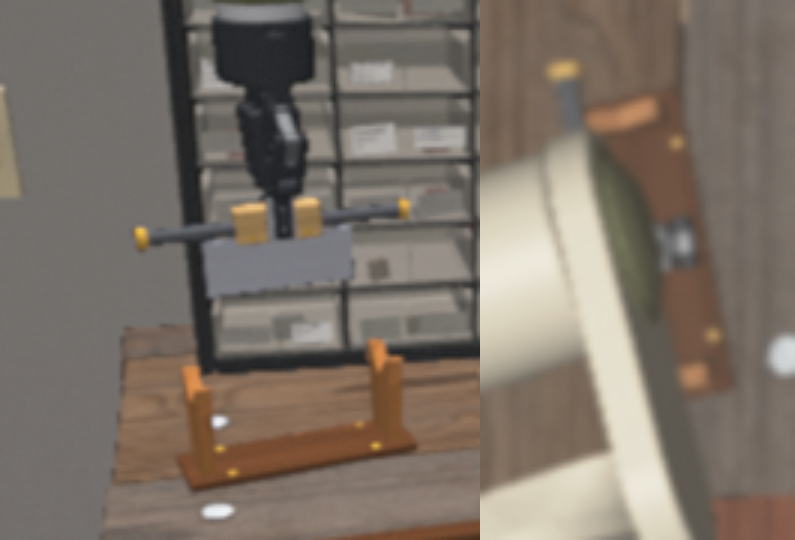

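```bash
python3 - <<'E'
from h import *
h=load("side2.npz");k=cv2.cvtColor(h["img"],cv2.COLOR_RGB2HSV)
b=(k[...,0]>12)&(k[...,0]<30)&(k[...,1]>110)&(k[...,2]>120);b[:140]=0;b[190:]=0;b[:,:140]=0;b[:,245:]=0
for c in blobs(b,5):
    (x,y),r,_=cv2.minAreaRect(c);print((x,y),r)
print(proj(h,[.4336,.2609,.1948]),proj(h,[.4336,.2609,.209]))
for p in((147,159),(234.5,149.5)):
    # ray at plane of scraper: find t with signed y on scraper line
    K=h["camera_matrix"];d=R.from_quat(h["rotation"]).apply([(p[0]-K[0,2])/K[0,0],-(p[1]-K[1,2])/K[1,1],-1]);o=h["origin"]
    n=np.array([-.193,.981,0]);t=n@(np.array([.4336,.2609,0])-o)/(n@d);print((o+t*d).round(4))
E
```

```text
(146.5, 159.0) (6.0, 3.0)
(182.88525390625, 154.2377166748047) (11.860180854797363, 9.32518196105957)
(202.64633178710938, 152.31707763671875) (11.374448776245117, 6.515460968017578)
(234.0, 149.0) (6.0, 2.0)
[[192.70136212 159.89366155]] [[192.30112329 154.15306501]]
[0.331  0.2407 0.2089]
[0.538  0.2814 0.2094]
```

Scaled: 0.306 m is 0.3825, 0.216 m is 0.27, 0.172 rad is 0.1095.

```bash
echo '[-0.0525,0.27,0,0,0,0.1095,0.01,-0.0525,0.27,0,0,0,0.1095,0.01,-0.0525,0.27,0,0,0,0.1095,0.01,-0.0525,0.27,0,0,0,0.1095,0.01,-0.0525,0.27,0,0,0,0.1095,0.01,-0.0525,0.27,0,0,0,0.1095,0.01,0.0313,0.3825,0,0,0,0.1095,0.01,0.0313,0.3825,0,0,0,0.1095,0.01,0.0313,0.3825,0,0,0,0.1095,0.01,0.0313,0.3825,0,0,0,0.1095,0.01,0.0313,0.3825,0,0,0,0.1095,0.01,0.0313,0.3825,0,0,0,0.1095,0.01]' > next.json && python3 jog.py next.json 60
```

```text
clock: 8.97
tool_pos: [0.5138, -0.035, 0.1879]
tcp_rot: [1.0, 0.01, -0.002, -0.001]
contact_force: [-1.2, -0.1, -1.4]
finger_gap: 0.0151
gripper_force: 59.3
```

Scaled: 0.086 m is 0.1075, 0.003 m is 0.0038.

```bash
echo '[0.0038,0,0.0375,0,0,0,0.01,0.0038,0,0.075,0,0,0,0.01,0.0038,0,0.0975,0,0,0,0.01,0.0038,0,0.105,0,0,0,0.01,0.0038,0,0.1075,0,0,0,0.01,0.0038,0,0.1075,0,0,0,0.01]' > next.json && python3 jog.py next.json 60
python3 - <<'E'
from h import *; from plant import bot, readout, snapshot
h=snapshot("side"); t=snapshot("top");np.savez("side3.npz",**h);np.savez("top3.npz",**t)
print(proj(h,[.517,-.036,.06]))
cv2.imwrite("pics/d.png",cv2.resize(h["img"][190:370,160:340],(600,600),interpolation=2)[:,:,::-1])
E
```

```text
clock: 9.47
tool_pos: [0.5178, -0.0349, 0.1038]
tcp_rot: [1.0, 0.01, 0.0, 0.0]
contact_force: [0.8, 0.9, -1.2]
finger_gap: 0.0152
gripper_force: 59.4
[[251.46483172 267.82367752]]
```

View pics/d.png

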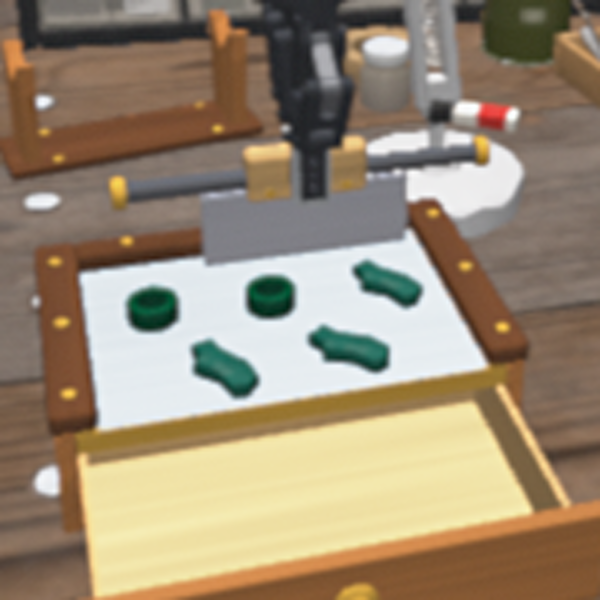

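```bash
echo '[0,0,0.0025,0,0,0,0.01,0,0.0125,0.0025,0,0,0,0.01,0,0.025,0.0025,0,0,0,0.01,0,0.0375,0.0025,0,0,0,0.01,0,0.05,0.0025,0,0,0,0.01,0,0.0625,0.0025,0,0,0,0.01,0,0.075,0.0025,0,0,0,0.01,0,0.0875,0.0025,0,0,0,0.01,0,0.1,0.0025,0,0,0,0.01,0,0.1125,0.0025,0,0,0,0.01,0,0.125,0.0025,0,0,0,0.01,0,0.135,0.0025,0,0,0,0.01,0,0.145,0.0025,0,0,0,0.01,0,0.155,0.0025,0,0,0,0.01,0,0.165,0.0025,0,0,0,0.01,0,0.175,0.0025,0,0,0,0.01,0,0.1775,0.0025,0,0,0,0.01,0,0.1775,0.0025,0,0,0,0.01]' > next.json && python3 jog.py next.json 60
python3 - <<'E'
from h import *; from plant import bot, readout, snapshot
h=snapshot("side")
cv2.imwrite("pics/e.png",cv2.resize(h["img"][190:370,160:340],(600,600),interpolation=2)[:,:,::-1])
E
```

```text
clock: 11.07
tool_pos: [0.5207, -0.178, 0.1013]
tcp_rot: [1.0, 0.01, 0.0, 0.0]
contact_force: [-0.2, -0.5, -1.7]
finger_gap: 0.0155
gripper_force: 59.3
```

View pics/e.png

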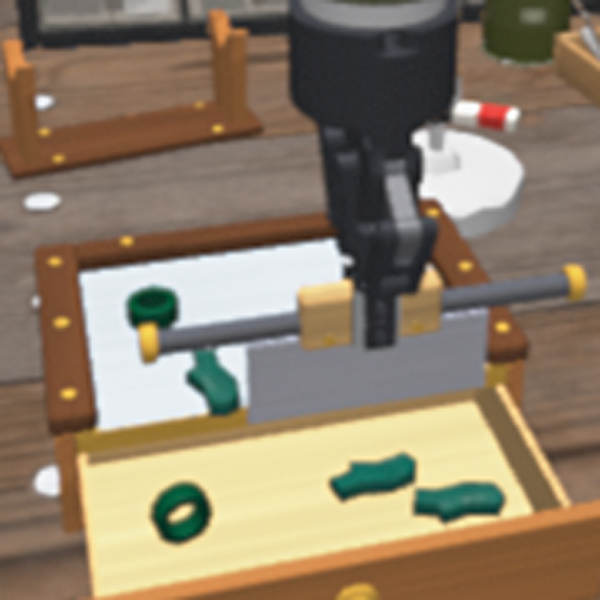

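Scaled: -0.143 m is -0.1788, -0.064 m is -0.08.

```bash
echo '[0,0,-0.0375,0,0,0,0.01,0,0,-0.0563,0,0,0,0.01,-0.025,-0.05,-0.0563,0,0,0,0.01,-0.05,-0.1,-0.0563,0,0,0,0.01,-0.08,-0.15,-0.0563,0,0,0,0.01,-0.08,-0.1788,-0.0563,0,0,0,0.01,-0.08,-0.1788,-0.0563,0,0,0,0.01,-0.08,-0.1788,-0.025,0,0,0,0.01,-0.08,-0.1788,-0.0063,0,0,0,0.01,-0.08,-0.1788,0,0,0,0,0.01,-0.08,-0.1788,0,0,0,0,0.01]' > next.json && python3 jog.py next.json 60
python3 - <<'E'
from h import *; from plant import bot, readout, snapshot
h=snapshot("side")
cv2.imwrite("pics/f.png",cv2.resize(h["img"][190:370,160:340],(600,600),interpolation=2)[:,:,::-1])
E
```

```text
clock: 12.03
tool_pos: [0.4534, -0.0354, 0.1006]
tcp_rot: [1.0, 0.01, -0.001, -0.0]
contact_force: [0.1, 0.2, -1.7]
finger_gap: 0.0152
gripper_force: 59.5
```

View pics/f.png

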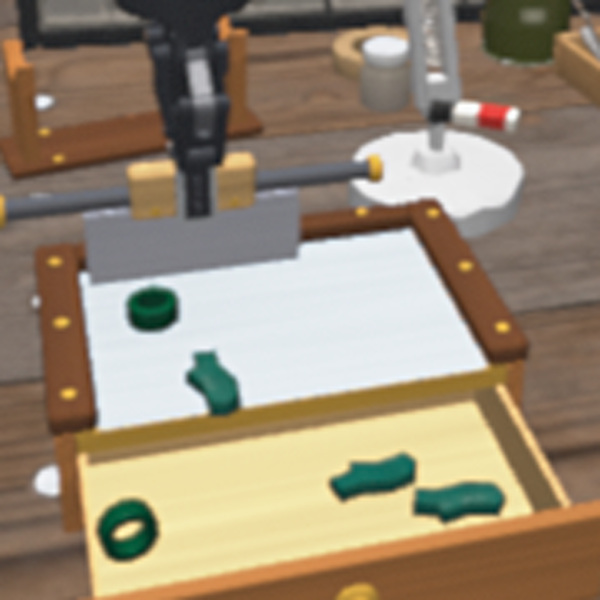

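Scaled: 0.143 m is 0.1788, 0.14 m is 0.175.

```bash
echo '[0,0.0125,0,0,0,0,0.01,0,0.025,0,0,0,0,0.01,0,0.0375,0,0,0,0,0.01,0,0.05,0,0,0,0,0.01,0,0.0625,0,0,0,0,0.01,0,0.075,0,0,0,0,0.01,0,0.0875,0,0,0,0,0.01,0,0.1,0,0,0,0,0.01,0,0.1125,0,0,0,0,0.01,0,0.125,0,0,0,0,0.01,0,0.135,0,0,0,0,0.01,0,0.145,0,0,0,0,0.01,0,0.155,0,0,0,0,0.01,0,0.165,0,0,0,0,0.01,0,0.175,0,0,0,0,0.01,0,0.1788,0,0,0,0,0.01,0,0.1788,0,0,0,0,0.01]' > next.json && python3 jog.py next.json 60
cat > wax.py <<'E'
from h import *; from plant import bot, readout, snapshot
h=snapshot("side");np.savez("side_l.npz",**h); C=cloud(h);k=cv2.cvtColor(h["img"],cv2.COLOR_RGB2HSV)
g=(k[...,0]>65)&(k[...,0]<95)&(k[...,1]>110);g[:190]=0;g[380:]=0;g[:,:160]=0;g[:,350:]=0
for c in blobs(g,10):
    m=np.zeros(g.shape,np.uint8);cv2.drawContours(m,[c],-1,1,-1);print(np.round(cv2.minAreaRect(c)[0]),cv2.contourArea(c),np.median(C[(m>0)&g],0).round(3),C[(m>0)&g][:,2].max().round(3))
E
python3 wax.py
```

```text
clock: 13.5
tool_pos: [0.4568, -0.1794, 0.1013]
tcp_rot: [1.0, 0.01, 0.0, 0.0]
contact_force: [1.0, -0.4, -1.9]
finger_gap: 0.0153
gripper_force: 59.5
[198. 348.] 182.0 [ 0.4   -0.201  0.032] 0.04
[297. 340.] 154.0 [ 0.559 -0.21   0.021] 0.024
[222. 345.] 330.5 [ 0.436 -0.193  0.021] 0.491
[272. 333.] 141.0 [ 0.524 -0.184  0.021] 0.023
```

Scaled: -0.44 m is -0.55, -0.03 m is -0.0375, -0.172 rad is -0.1095.

```bash
echo '[0,0,-0.05,0,0,0,0.01,0,0,-0.1,0,0,0,0.01,-0.025,-0.0375,-0.125,0,0,0,0.01,-0.0313,-0.55,-0.125,0,0,-0.1095,0.01,-0.0313,-0.55,-0.125,0,0,-0.1095,0.01,-0.0313,-0.55,-0.125,0,0,-0.1095,0.01,-0.0313,-0.55,-0.125,0,0,-0.1095,0.01,-0.0313,-0.55,-0.125,0,0,-0.1095,0.01,-0.0313,-0.55,-0.125,0,0,-0.1095,0.01,-0.0313,-0.55,-0.125,0,0,-0.1095,0.01,-0.0313,-0.55,-0.125,0,0,-0.1095,0.01,-0.0313,-0.55,-0.125,0,0,-0.1095,0.01,-0.0313,-0.55,-0.125,0,0,-0.1095,0.01,-0.0188,-0.55,-0.125,0,0,-0.1095,0.01,-0.0188,-0.55,-0.125,0,0,-0.1095,0.01,-0.0188,-0.55,-0.125,0,0,-0.1095,0.01]' > next.json && python3 jog.py next.json 60;python3 wax.py
```

```text
clock: 14.88
tool_pos: [0.4327, 0.2608, 0.201]
tcp_rot: [0.995, 0.096, -0.0, 0.0]
contact_force: [0.3, -0.9, -2.3]
finger_gap: 0.0154
gripper_force: 59.7
[198. 348.] 182.0 [ 0.4   -0.2    0.032] 0.491
[297. 340.] 154.5 [ 0.559 -0.21   0.021] 0.491
[222. 345.] 332.5 [ 0.436 -0.193  0.021] 0.025
[272. 333.] 141.0 [ 0.524 -0.184  0.021] 0.023
```

Scaled: 0.138 m is 0.1725, 0.136 m is 0.17.

```bash
echo '[0,0,0.05,0,0,0,0.01,0,0,0.1,0,0,0,0.01,0,0,0.1375,0,0,0,0.01,0,0,0.1625,0,0,0,0.01,0,0,0.17,0,0,0,0.01,0,0,0.1725,0,0,0,0.01,0,0,0.1725,0,0,0,0.01]' > next.json && python3 jog.py next.json 60
```

```text
clock: 15.52
tool_pos: [0.4335, 0.2605, 0.0641]
tcp_rot: [0.995, 0.095, 0.0, -0.0]
contact_force: [0.3, 0.7, -1.8]
finger_gap: 0.0149
gripper_force: 59.7
```

Scaled: 0.003 m is 0.0038, 0.0015 m is 0.0019.

```bash
echo '[0,0,0.0019,0,0,0,0.01,0,0,0.0038,0,0,0,0.01,0,0,0.0038,0,0,0,0.01]' > next.json && python3 jog.py next.json 60
```

```text
clock: 15.77
tool_pos: [0.4334, 0.261, 0.0611]
tcp_rot: [0.995, 0.096, 0.001, -0.0]
contact_force: [0.2, -1.0, -0.1]
finger_gap: 0.015
gripper_force: 59.8
```

Scaled: -0.15 m is -0.1875, -0.12 m is -0.15.

```bash
echo '[0,0,0,0,0,0,0.02,0,0,0,0,0,0,0.03,0,0,0,0,0,0,0.05,0,0,0,0,0,0,0.05,0,0,0,0,0,0,0.05,0,0,-0.025,0,0,0,0.05,0,0,-0.05,0,0,0,0.05,0,0,-0.1,0,0,0,0.05,0,0,-0.15,0,0,0,0.05,0,0,-0.1875,0,0,0,0.05,0,0,-0.1875,0,0,0,0.05]' > next.json && python3 jog.py next.json
python3 - <<'E'
from h import *; from plant import bot, readout, snapshot
h=snapshot("side");k=cv2.cvtColor(h["img"],cv2.COLOR_RGB2HSV);o=load("side0.npz")
b=lambda k:(k[...,0]>12)&(k[...,0]<30)&(k[...,1]>110)&(k[...,2]>120)
for kk in(k,cv2.cvtColor(o["img"],cv2.COLOR_RGB2HSV)):
    m=b(kk);print([np.round(cv2.minAreaRect(c)[0],1).tolist() for c in blobs(m,4) if 140<c[:,0,0].mean()<250 and 185<c[:,0,1].mean()<240])
d=np.abs(h["img"].astype(int)-o["img"])[190:245,140:245].max(-1);print("diff>40 px",(d>40).sum())
E
```

```text
clock: 16.68
tool_pos: [0.435, 0.2618, 0.2164]
tcp_rot: [0.995, 0.096, 0.006, -0.001]
contact_force: [0.9, -0.1, 0.3]
finger_gap: 0.0502
gripper_force: 0.0
[[177.0, 237.0], [172.2, 229.3], [225.0, 228.0], [152.5, 212.5], [165.5, 209.3], [195.6, 204.8], [233.5, 211.5], [225.5, 195.5]]
[[177.0, 236.5], [225.0, 228.0], [169.5, 226.5], [152.0, 212.5], [165.8, 210.0], [195.7, 204.7], [233.0, 211.5], [225.5, 195.5]]
diff>40 px 1
```

Scaled: 0.606 m is 0.7575, -0.06 m is -0.075, -1.396 rad is -0.8887.

```bash
echo '[-0.075,0.7575,0,0,0,-0.8887,0.0,-0.075,0.7575,0,0,0,-0.8887,0.0,-0.075,0.7575,0,0,0,-0.8887,0.0,-0.075,0.7575,0,0,0,-0.8887,0.0,-0.075,0.7575,0,0,0,-0.8887,0.0,-0.075,0.7575,0,0,0,-0.8887,0.0,-0.075,0.7575,0,0,0,-0.8887,0.0,-0.075,0.7575,0,0,0,-0.8887,0.0,-0.075,0.7575,0,0,0,-0.8887,0.0,-0.075,0.7575,0,0,0,-0.8887,0.0,-0.075,0.7575,0,0,0,-0.8887,0.0,-0.075,0.7575,0,0,0,-0.8887,0.0,-0.075,0.7575,0,0,0,-0.8887,0.0,-0.075,0.7575,0,0,0,-0.8887,0.0,-0.075,0.7575,0,0,0,-0.8887,0.0,-0.075,0.7575,0,0,0,-0.8887,0.0,-0.075,0.7575,0,0,0,-0.8887,0.0,-0.075,0.7575,0,0,0,-0.8887,0.0]' > next.json && python3 jog.py next.json 20; python3 wax.py
```

```text
clock: 18.23
tool_pos: [0.4889, -0.3474, 0.2079]
tcp_rot: [0.702, 0.712, 0.0, -0.002]
contact_force: [0.0, 0.3, -0.1]
finger_gap: -0.0
gripper_force: 0.0
[198. 348.] 182.0 [ 0.4   -0.201  0.032] 0.491
[297. 340.] 154.5 [ 0.559 -0.21   0.021] 0.491
[222. 345.] 330.5 [ 0.436 -0.194  0.021] 0.491
[272. 333.] 141.0 [ 0.523 -0.184  0.021] 0.491
```

```bash
python3 - <<'E'
from h import *; from plant import bot, readout, snapshot
h=load("side_l.npz"); t=snapshot("top")
cv2.imwrite("pics/g.png",np.hstack([cv2.resize(h["img"][190:370,160:340],(480,480),interpolation=2),cv2.resize(t["img"][210:330,300:380],(320,480))])[:,:,::-1])
E
```

```text
(no output)
```

View pics/g.png

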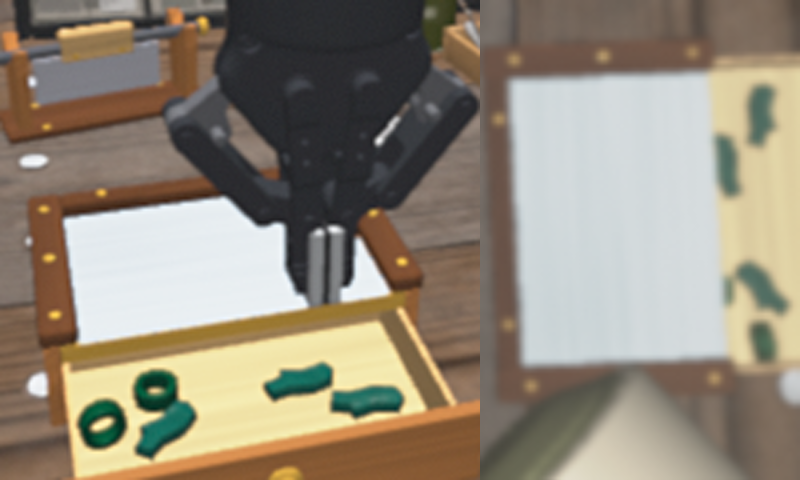

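The rows are not in the units I measure in: shifts go in shares of 0.8 m and turns go in shares of 90 degrees. I convert before sending: 0.185 m is 0.2313, 0.16 m is 0.2.

```bash
echo '[0,0,0.05,0,0,0,0,0,0,0.1,0,0,0,0,0,0,0.15,0,0,0,0,0,0,0.2,0,0,0,0,0,0,0.2313,0,0,0,0,0,0,0.2313,0,0,0,0,0,0,0.2313,0,0,0,0]' > next.json && python3 jog.py next.json 20
```

```text
clock: 18.92
tool_pos: [0.4897, -0.3438, 0.0254]
tcp_rot: [0.701, 0.714, 0.0, -0.001]
contact_force: [-0.1, -0.1, 0.0]
finger_gap: 0.0
gripper_force: 0.0
```

Scaled: 0.12 m is 0.15, 0.025 m is 0.0313.

```bash
echo '[0.0125,0,0.0075,0,0,0,0,0.025,0,0.0075,0,0,0,0,0.0313,0,0.0075,0,0,0,0,0.0375,0,0.0075,0,0,0,0,0.045,0,0.0075,0,0,0,0,0.0525,0,0.0075,0,0,0,0,0.06,0,0.0075,0,0,0,0,0.0688,0,0.0075,0,0,0,0,0.0775,0,0.0075,0,0,0,0,0.0863,0,0.0075,0,0,0,0,0.095,0,0.0075,0,0,0,0,0.1038,0,0.0075,0,0,0,0,0.1125,0,0.0075,0,0,0,0,0.1213,0,0.0075,0,0,0,0,0.1288,0,0.0075,0,0,0,0,0.1363,0,0.0075,0,0,0,0,0.1425,0,0.0075,0,0,0,0,0.1475,0,0.0075,0,0,0,0,0.15,0,0.0075,0,0,0,0,0.15,0,0.0075,0,0,0,0]' > next.json && python3 jog.py next.json 20
```

```text
clock: 20.58
tool_pos: [0.4874, -0.2247, 0.0192]
tcp_rot: [0.701, 0.713, 0.0, -0.0]
contact_force: [-1.8, 0.5, 0.5]
finger_gap: 0.0002
gripper_force: 0.0
```

Scaled: 0.004 m is 0.005, 0.002 m is 0.0025.

```bash
echo '[0.0025,0,0,0,0,0,0,0.005,0,0,0,0,0,0,0.005,0,0,0,0,0,0]' > next.json && python3 jog.py next.json 20; echo '[0.0025,0,0,0,0,0,0,0.0038,0,0,0,0,0,0,0.0038,0,0,0,0,0,0]' > next.json && python3 jog.py next.json 20
```

```text
clock: 20.83
tool_pos: [0.4874, -0.2211, 0.0192]
tcp_rot: [0.701, 0.713, 0.0, -0.0]
contact_force: [0.2, -0.3, 0.2]
finger_gap: -0.0001
gripper_force: 0.0
clock: 21.08
tool_pos: [0.4874, -0.2181, 0.0193]
tcp_rot: [0.701, 0.713, 0.0, -0.0]
contact_force: [-0.8, 0.4, -0.8]
finger_gap: 0.0001
gripper_force: 0.1
```

Scaled: 0.003 m is 0.0038, 0.002 m is 0.0025.

```bash
for i in 1; do echo '[0.0025,0,0,0,0,0,0,0.0038,0,0,0,0,0,0,0.0038,0,0,0,0,0,0]' > next.json && python3 jog.py next.json 20; done; echo '[0.0025,0,0,0,0,0,0,0.0038,0,0,0,0,0,0,0.0038,0,0,0,0,0,0]' > next.json && python3 jog.py next.json 20
```

```text
clock: 21.33
tool_pos: [0.4874, -0.216, 0.0193]
tcp_rot: [0.701, 0.713, -0.001, 0.001]
contact_force: [-0.8, -5.1, -2.6]
finger_gap: 0.0
gripper_force: 2.8
clock: 21.58
tool_pos: [0.4875, -0.216, 0.0195]
tcp_rot: [0.701, 0.713, -0.002, 0.003]
contact_force: [-5.0, -21.1, -5.8]
finger_gap: 0.0002
gripper_force: 10.1
```

```bash
echo '[-0.025,0,0,0,0,0,0,-0.075,0,0,0,0,0,0,-0.1,0,0,0,0,0,0,-0.1,0,-0.05,0,0,0,0,-0.1,0,-0.1,0,0,0,0,-0.1,0,-0.15,0,0,0,0,-0.1,0,-0.2,0,0,0,0,-0.1,0,-0.25,0,0,0,0,-0.1,0,-0.25,0,0,0,0,-0.1,0,-0.25,0,0,0,0]' > next.json && python3 jog.py next.json 20
python3 wax.py; python3 - <<'E'
from h import *
h=load("side_l.npz");o=load("side0.npz")
k=cv2.cvtColor(h["img"],cv2.COLOR_RGB2HSV);C=cloud(h)
# knob & front top edge
b=(k[...,0]>12)&(k[...,0]<30)&(k[...,1]>110)&(k[...,2]>120)
for c in blobs(b,15):
    if 250<c[:,0,1].mean()<380: print(cv2.boundingRect(c))
print("pred knob centre shut",proj(h,[.4895,-.1934,.034]))
d=np.abs(h["img"].astype(int)-o["img"]).max(-1)>40
print([cv2.boundingRect(c) for c in blobs(d,15)])
E
```

```text
clock: 22.42
tool_pos: [0.4892, -0.2924, 0.2214]
tcp_rot: [0.701, 0.713, 0.0, 0.002]
contact_force: [-0.8, 0.2, -1.3]
finger_gap: -0.0003
gripper_force: 0.0
(463, 317, 47, 18)
(530, 312, 10, 11)
(177, 306, 7, 5)
(176, 298, 143, 54)
(308, 286, 6, 5)
(175, 284, 7, 5)
(173, 266, 7, 5)
pred knob centre shut [[253.71638016 333.54373233]]
[(182, 346, 44, 10), (301, 327, 20, 5), (178, 301, 144, 45), (217, 291, 21, 19), (252, 287, 25, 15), (197, 275, 17, 15), (233, 272, 16, 14), (0, 245, 71, 40), (123, 204, 10, 49), (0, 203, 60, 54), (0, 180, 125, 66), (100, 128, 7, 18), (215, 122, 103, 161), (244, 120, 30, 11), (235, 113, 22, 5), (232, 102, 23, 9), (246, 81, 14, 10), (231, 77, 77, 44), (205, 70, 7, 18), (259, 66, 10, 12), (211, 66, 46, 21), (270, 58, 59, 8), (151, 58, 56, 15), (111, 13, 31, 13), (312, 0, 19, 23), (90, 0, 231, 59), (13, 0, 50, 39)]
```

```bash
python3 -c "
from plant import bot, readout, snapshot
print(bot.finish_job())"
```

```text
the job is handed in; nothing more can be done
None
```

The job is handed in at 22.4 s: all five wax scraps were swept into the drawer with the scraper, the scraper is back in its rest as it started, the drawer is pushed home against its stop, and I saw no bystander moved, though I made no separate check of each one.

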